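Show a travel adaptor to the webcam for a return

ROBOT

A 6-joint arm with a two-finger parallel gripper is mounted at the origin on the work surface. World frame = base frame: x ahead of the robot, y to its left, z up, the work surface at z = 0. Lengths are in mm, angles in rad, forces in N, time in s.
With the tool pointing down it reaches from about 250 to 725 mm from the base axis. Payload 9.7 kg.
Tool frame: the origin (TCP) lies midway between the tips of the shut fingers; the grasp point (between the pads) lies 19 mm behind it; z points along the fingers, y is the line along which they close (so a half turn about z gives the same grasp; the last joint's range is limited). The gripper opens to 85 mm and grips with 20 to 120 N. Pads are 22 mm wide; open, the fingers measure 114 mm over their backs; the gripper's body (76 mm by 85 mm) begins 54 mm behind the grasp point. The pads swing forward as they close: fully open they stand 13 mm farther back than shut.
Start: joints at [1.123, 0.087, 0.176, 1.66, 0, 1.571], TCP at [238.138, 495.769, 231.284] pointing down, gripper open.
Joint ranges: [-3.13, 3.13], [-0.85, 1.81], [-1.15, 1.24], [-2.2, 2.28], [-1.44, 1.52], [-3.14, 3.14]. Speed limits (rad/s): [2.22, 2.22, 2.57, 3.14, 3.14, 3.14].

INTERFACE

Orientations are given as a 3x3 rotation matrix whose columns are the frame's x, y, z axes.
In Python, from cell import bot, imaging, spotter gives the robot as it stands.
- The arm moves only by the shell command python3 -m crank 'ROWS' [FORCE]. ROWS is JSON, one flat list of numbers, 5 for each row, row after row: the finger opening in mm, from 0 to 85.4, then the shift along the tool's x, y, z in mm, then the turn about the tool's z in rad. In form: [gripper, tx, ty, tz, roll, gripper, tx, ty, tz, roll, ...]. A call has exactly 8 rows; each row shifts and turns the commanded pose from where the row before left it, along the tool's axes as they then stand; what a row does not reach is not made up. A row lasts 1/8 s, in which the tool goes at most 62.5 mm and 10.7 degrees, less where a joint would pass 70% of its speed; a pose out of reach is approached as far as the arm can. A call is refused whole if a number of a shift passes 62.5 or a number of a turn 0.188, either way. A call with a gripper value outside its range is refused whole. The fingers move at their own pace and stop on an object; FORCE is the grip in N (left out, the last holds). Time passes only in rows, so rows that do not move let the fingers close, or fill a call up. It gives the time, the measured TCP pose, the force, the opening and the grip force at its end, in the units of the state.
- bot.get_obs(): the state, without advancing time (a new reading comes with each control period).
- imaging.capture(name): name is "side" or "top"; returns the picture (480x640x3 uint8, blue, green, red); there is no depth.
- imaging.calibration(name): a dict with "camera_matrix" (3x3 intrinsics, pixels), "T" (4x4, takes a point from camera to world coordinates). Camera axes: x right, y down, z forward; pixel columns grow to the right and rows downward; lengths in mm; the calibration is good to about 2 mm. A picture is of the moment at which its call begins. calibration takes no time and is no camera call.
- bot.sign_off(): hands the job in; it is judged then, once.
Trained networks look in the newest picture that a camera, given by its name, has taken for a name from the list of things; names that differ only in an ending like _2 or _b are one class to them, and where a whole thing is asked for, a point or a joint stands for the part that bears it (a point fixed in the world has none). Each returns a list of dicts, best first, with "score" (0 to 1); they miss things now and then, are a little off and sometimes report something else, mostly with a low value. They report only what shows in the picture. A call takes as long as a camera call. They do not tell look-alikes from the thing itself.
- spotter.look_for(target, camera): "point" ([column, row] in pixels, amid what is visible of it).
- spotter.cut_out(target, camera): "pixels" (480x640 bool, what is visible of it) and "point" ([column, row] in pixels, amid what is visible of it).
- spotter.pinpoint(target, camera): "point" ([column, row] in pixels: a listed point, or the origin of a listed thing).
The state is a dict: "time": time; "q": joint angles; "qvel": joint speeds; "tau": joint torques, N m; "position": TCP position; "eef_rot": TCP orientation; "ft_force": force on the tool from outside, world axes, zero at the start; "torque": the same for the moment, N m; "gripper_width": finger opening in mm; "gripper_force": force on a finger pad.
Only numpy, scipy, OpenCV 4.12 (cv2) and the standard library are available. Lean on these libraries where they do the work, as an engineer would, in place of code of your own. Each camera call takes 0.05 s, during which the arm holds its last target. There are 200 camera calls.

TASK

The travel adaptor is going back to the shop: pick it up and hold it upright, centred in front of the webcam's lens and about 17 cm away, showing the lens squarely first its socket side, then its USB side, then its folded-pin side, keeping still for a second at each. Then stand it upright in the cardboard carton, setting it down gently rather than dropping it, and let go.

Things in the scene. Friction and masses are not known exactly. Their poses are not given: they have to be found in the camera images.
- adaptor: Travel adaptor: loose black block 48 x 48 mm, 75 mm tall (bystanders: a lower plain charger block, a mouse), 0.13-0.25 kg. Origin: centre of underside, z up. +x side: round white socket; +y: two steel USB slots; -x: two folded-in brass pins; -y plain. Features flush, in the lower 45 mm; grip any opposite sides near the top. Small white slide on top beside the socket-side edge.
- webcam_lens (a point): Centre of the lens front, 130 mm above the desk, of the webcam: a black bar 95 mm wide, 32 mm tall, on a small tripod fixed to the desk. z up; the lens looks level along this frame's -x; y runs along the bar. The adaptor is centred when its middle (37.5 mm above its underside) is on that axis, level with the lens.
- carton: The shallow open cardboard carton, fixed to the desk: outside 180 (x) x 150 (y) x 30 mm tall, walls and floor 4 mm thick, empty. Origin at the centre of its underside, z up; its inner floor is 4 mm above the origin.
Mind the look-alikes: they are no part of the job. What is shaped like the adaptor but purple is not meant.

How it is judged (in metres and radians):
On the way, in this order (a step that is already met when the one before it is completed fails the run):
1. socket side to the lens: adaptor held still 0.4 s, upright and square within 15 degrees, its centre 115 to 225 mm from the lens and within 30 mm of its axis sideways and in height (x of webcam_lens in the frame of adaptor above 0.09 m and angle between the x axis of adaptor and the x axis of webcam_lens, either way round below 0.26 rad and angle between adaptor's own z axis and vertical below 0.26 rad and x of adaptor in the frame of webcam_lens between -0.225 and -0.115 m and y of adaptor in the frame of webcam_lens between -0.03 and 0.03 m and z of adaptor in the frame of webcam_lens between -0.0675 and -0.0075 m and contact force between the fingers and adaptor above 0.5 N and linear speed of adaptor below 0.04 m/s and angular speed of adaptor below 0.3 rad/s), for 0.4 s.
2. the same with its USB side to the lens (y of webcam_lens in the frame of adaptor above 0.09 m and angle between the y axis of adaptor and the x axis of webcam_lens, either way round below 0.26 rad and angle between adaptor's own z axis and vertical below 0.26 rad and x of adaptor in the frame of webcam_lens between -0.225 and -0.115 m and y of adaptor in the frame of webcam_lens between -0.03 and 0.03 m and z of adaptor in the frame of webcam_lens between -0.0675 and -0.0075 m and contact force between the fingers and adaptor above 0.5 N and linear speed of adaptor below 0.04 m/s and angular speed of adaptor below 0.3 rad/s), for 0.4 s.
3. the same with its folded-pin side to the lens (x of webcam_lens in the frame of adaptor below -0.09 m and angle between the x axis of adaptor and the x axis of webcam_lens, either way round below 0.26 rad and angle between adaptor's own z axis and vertical below 0.26 rad and x of adaptor in the frame of webcam_lens between -0.225 and -0.115 m and y of adaptor in the frame of webcam_lens between -0.03 and 0.03 m and z of adaptor in the frame of webcam_lens between -0.0675 and -0.0075 m and contact force between the fingers and adaptor above 0.5 N and linear speed of adaptor below 0.04 m/s and angular speed of adaptor below 0.3 rad/s), for 0.4 s.
At the end, for the whole second after the job is handed in: The adaptor has been shown on its socket, USB and folded-pin sides in that order, and now stands upright (within 10 degrees) on the carton's floor, inside its walls, at rest and released (x of adaptor in the frame of carton between -0.07 and 0.07 m and y of adaptor in the frame of carton between -0.055 and 0.055 m and z of adaptor in the frame of carton below 0.012 m and angle between adaptor's own z axis and vertical below 0.17 rad and linear speed of adaptor below 0.02 m/s and contact force between the fingers and adaptor below 0.1 N); the robot touches nothing.
It fails at once if the adaptor is dropped (falling free faster than 0.7 m/s, a drop of about 25 mm) (contact force between the fingers and adaptor below 0.05 N and linear speed of adaptor above 0.7 m/s).
It also fails if it takes over 53 s, if anything falls off the work surface, if the arm or the gripper's body presses on something with over 40 N, if the wrist force passes 120 N, or if a joint passes its speed limit or range.

## Working session

There is one attempt and no reset: what is moved stays moved. The work goes in short steps, Python scripts to look and compute and a shell command to move; the robot and the scene stay as the last step left them, time stands still between calls to the robot, and variables do not carry over. Pictures are saved under pics/ and viewed, at most 10 in all, crops included, and the job is handed in when it is done.

```bash
mkdir -p pics; cat > h.py <<'E'
import numpy as np, cv2
from cell import bot, imaging, spotter
def ray(cam,p):
    c=imaging.calibration(cam);T=np.array(c["T"]);K=np.array(c["camera_matrix"])
    d=T[:3,:3]@np.linalg.solve(K,[p[0],p[1],1.]);return T[:3,3],d
def atz(cam,p,z):
    o,d=ray(cam,p);return o+d*(z-o[2])/d[2]
def proj(cam,P):
    c=imaging.calibration(cam);T=np.linalg.inv(np.array(c["T"]));K=np.array(c["camera_matrix"])
    q=K@(T[:3,:3]@np.array(P,float)+T[:3,3]);return q[:2]/q[2]
E
python3 - <<'E'
from h import *
np.set_printoptions(precision=1,suppress=True)
for c in("top","side"):
    im=imaging.capture(c);cv2.imwrite(f"pics/{c}0.png",im)
    print(c,np.array(imaging.calibration(c)["T"])[:3,3])
    for t,z in(("adaptor",0),("webcam_lens",130),("carton",0)):
        for r in spotter.pinpoint(t,c)[:4]:print(t,r["score"],r["point"],atz(c,r["point"],z))
o=bot.get_obs();print(o["time"],o["position"],o["eef_rot"])
E
```

```text
top [ 375.6  -12.3 1078.2]
adaptor 0.7 [281.3, 290.8] [414.5  80.5   0. ]
adaptor 0.69 [283.8, 242.6] [527.6  78.7   0. ]
adaptor 0.64 [319.0, 275.8] [451.1  -6.3   0. ]
adaptor 0.58 [364.3, 285.4] [ 431.2 -112.1    0. ]
webcam_lens 0.96 [476.0, 225.4] [ 554.3 -333.1  130. ]
carton 0.66 [192.9, 242.0] [524.3 293.8   0. ]
side [  68.  -634.9  844. ]
adaptor 0.89 [294.2, 280.5] [456.1 -16.9   0. ]
adaptor 0.87 [313.1, 312.2] [ 435.7 -114.6    0. ]
adaptor 0.86 [255.8, 263.3] [416.5  83.    0. ]
adaptor 0.73 [298.5, 242.6] [535.7  75.7   0. ]
webcam_lens 0.66 [436.0, 314.8] [ 547.6 -336.8  130. ]
carton 0.61 [247.5, 200.6] [523.  292.1   0. ]
0.4 [238.1 495.8 231.2] [[-0.9  0.4 -0. ]
 [ 0.4  0.9 -0. ]
 [ 0.  -0.  -1. ]]
```

```bash
python3 - <<'E'
import cv2
t=cv2.imread("pics/top0.png");cv2.imwrite("pics/t1.png",cv2.resize(t[190:340,150:510],None,fx=2.2,fy=2.2,interpolation=3))
t=cv2.imread("pics/side0.png");cv2.imwrite("pics/s1.png",cv2.resize(t[170:370,200:460],None,fx=3,fy=3,interpolation=3))
E
```

```text
(no output)
```

View pics/t1.png

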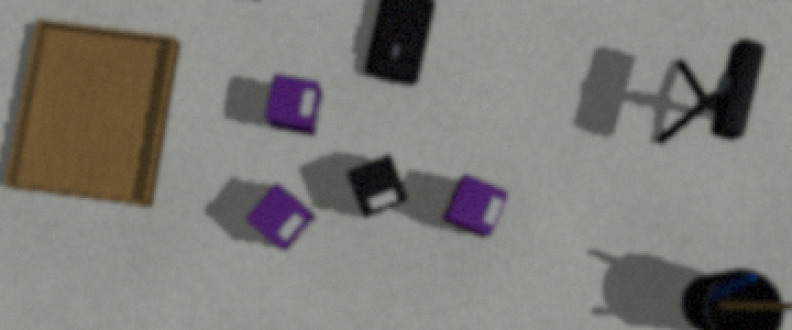

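View pics/s1.png

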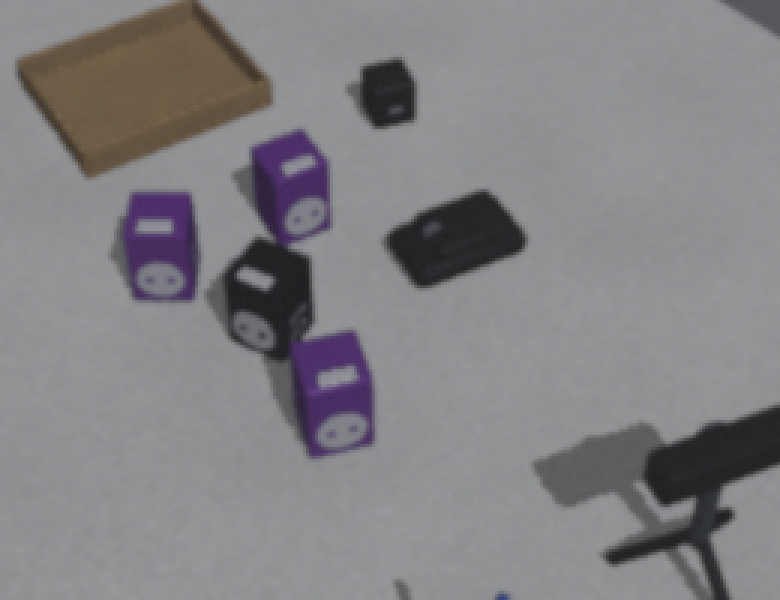

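The top view (crop) shows the black adaptor at about full-image px (322,274), its white slide towards the image bottom. Three purple look-alikes stand around it. The webcam bar is at (486,231) with its lens facing left, and the carton is at (192,242). The side view shows the socket facing -x and the USB side facing right (-y). Next I fit the poses.

```bash
cat > fit.py <<'E'
from h import *
from scipy.optimize import minimize
def box(x,y,a,sx,sy,z0,z1):
    c,s=np.cos(a),np.sin(a)
    return [(x+c*u-s*v,y+s*u+c*v,z) for u in(-sx/2,sx/2) for v in(-sy/2,sy/2) for z in(z0,z1)]
def sil(cam,pts,S=4):
    p=np.array([proj(cam,q) for q in pts]);m=np.zeros((480*S,640*S),np.uint8)
    cv2.fillConvexPoly(m,cv2.convexHull(np.round((p+.5)*S-.5).astype(np.int32)),1)
    return cv2.resize(m.astype(np.float32),(640,480),interpolation=cv2.INTER_AREA)
def fit(masks,f,x0,step):
    def cost(v):
        return sum(1-np.minimum(sil(c,f(*v)),m).sum()/np.maximum(sil(c,f(*v)),m).sum() for c,m in masks.items())
    S=np.array([x0]+[np.array(x0)+np.eye(len(x0))[i]*step[i] for i in range(len(x0))])
    r=minimize(cost,x0,method="Nelder-Mead",options=dict(initial_simplex=S,xatol=.02,fatol=1e-4));return r.x,r.fun
E
python3 - <<'E'
from fit import *
np.set_printoptions(precision=2,suppress=True)
def comp(m,p):
    n,l=cv2.connectedComponents(m.astype(np.uint8));k=l[int(p[1]),int(p[0])];return (l==k).astype(np.float32) if k else None
obj={}
for c in("top","side"):
    imaging.capture(c)
    for t in("adaptor","carton"):
        for r in spotter.cut_out(t,c):
            print(c,t,round(r["score"],2),np.round(r["point"]),r["pixels"].sum())
            tgt=proj(c,(453,-8,40)) if t=="adaptor" else proj(c,(524,293,10))
            if np.hypot(*(np.array(r["point"])-tgt))<(12 if t=="adaptor" else 25): obj.setdefault(t,{}).setdefault(c,r["pixels"].astype(np.float32))
for only in(("top","side"),("top",)):
    for a0 in(-2.8,-2.5,-3.1):
        print("adaptor",only,fit({c:obj["adaptor"][c] for c in only},lambda x,y,a:box(x,y,a,48,48,0,75),[453,-8,a0],[8,8,.2]))
    print("carton",only,fit({c:obj["carton"][c] for c in only},lambda x,y,a:box(x,y,a,180,150,0,30),[524,293,-.1],[8,8,.2]))
    print("carton90",only,fit({c:obj["carton"][c] for c in only},lambda x,y,a:box(x,y,a,180,150,0,30),[524,293,1.47],[8,8,.2]))
# webcam bar
im=cv2.imread("pics/top0.png");g=im.max(2)<60
m=cv2.morphologyEx(g.astype(np.uint8),cv2.MORPH_OPEN,np.ones((7,7)))
n,l,s,ce=cv2.connectedComponentsWithStats(m)
for i in range(1,n):
    if s[i,4]>60:
        R=cv2.minAreaRect(np.argwhere(l==i)[:,::-1].astype(np.float32));P=cv2.boxPoints(R)
        W=np.array([atz("top",p,140)[:2] for p in P]);print(ce[i],R);print(W.round(0).tolist())
E
```

```text
top adaptor 0.91 [285. 234.] 554
top adaptor 0.9 [368. 284.] 540
top adaptor 0.86 [318. 275.] 465
top adaptor 0.84 [278. 291.] 547
top carton 0.89 [190. 242.] 5296
side adaptor 0.98 [299. 233.] 836
side adaptor 0.92 [312. 299.] 980
side adaptor 0.74 [288. 268.] 904
side adaptor 0.64 [253. 254.] 806
side carton 0.61 [248. 197.] 3141
adaptor ('top', 'side') (array([451.6 , -10.28,  -2.72]), np.float64(0.2510288953781128))Traceback (most recent call last):
  File "<stdin>", line 15, in <module>
  File "fit.py", line 14, in fit
    r=minimize(cost,x0,method="Nelder-Mead",options=dict(initial_simplex=S,xatol=.02,fatol=1e-4));return r.x,r.fun
    res = _minimize_neldermead(fun, x0, args, callback, bounds=bounds,
                               **options)
    fxr = func(xr)
    fx = function(np.copy(x), *(wrapper_args + args))
  File "fit.py", line 12, in cost
    return sum(1-np.minimum(sil(c,f(*v)),m).sum()/np.maximum(sil(c,f(*v)),m).sum() for c,m in masks.items())
  File "fit.py", line 12, in <genexpr>
    return sum(1-np.minimum(sil(c,f(*v)),m).sum()/np.maximum(sil(c,f(*v)),m).sum() for c,m in masks.items())
                                                             ~~~^^^^^^^^^
  File "fit.py", line 7, in sil
    p=np.array([proj(cam,q) for q in pts]);m=np.zeros((480*S,640*S),np.uint8)
                ~~~~^^^^^^^
  File "h.py", line 9, in proj
    c=imaging.calibration(cam);T=np.linalg.inv(np.array(c["T"]));K=np.array(c["camera_matrix"])
ValueError: time passes only in moves, steps and waits
```

```bash
sed -i 's/^def ray/import functools\n@functools.cache\ndef cal(n): return imaging.calibration(n)\ndef ray/; s/c=imaging.calibration(cam)/c=cal(cam)/' h.py
python3 - <<'E'
from fit import *
np.set_printoptions(precision=2,suppress=True)
car={c:spotter.cut_out("carton",c)[0]["pixels"].astype(np.float32) for c in("top","side")}
ms={}
for c in("top","side"):
    im=cv2.imread(f"pics/{c}0.png");p=proj(c,(453,-8,40)).astype(int)
    hsv=cv2.cvtColor(im,cv2.COLOR_BGR2HSV);g=((hsv[...,2]<65)&~((hsv[...,1]>110)&(hsv[...,2]>45))).astype(np.uint8)
    n,l=cv2.connectedComponents(g,connectivity=4)
    k=np.bincount(l[p[1]-8:p[1]+9,p[0]-8:p[0]+9].ravel())[1:].argmax()+1
    m=(l==k).astype(np.uint8)
    h=cv2.convexHull(np.argwhere(m)[:,::-1].astype(np.int32));M=np.zeros_like(m);cv2.fillConvexPoly(M,h,1);ms[c]=M.astype(np.float32);print(c,m.sum(),M.sum())
    v=im.copy();v[M>0,1]=255;ms[c+"v"]=v[p[1]-40:p[1]+40,p[0]-40:p[0]+40]
cv2.imwrite("pics/m.png",cv2.resize(np.hstack([ms["topv"],ms["sidev"]]),None,fx=5,fy=5,interpolation=0))
for only in(("top",),("top","side")):
    for a0 in(-2.8,-2.5):
        print("adaptor",only,*fit({c:ms[c] for c in only},lambda x,y,a:box(x,y,a,48,48,0,75),[453,-8,a0],[8,8,.2]))
    for a0 in(-.1,1.47): print("carton",only,*fit({c:car[c] for c in only},lambda x,y,a:box(x,y,a,180,150,0,30),[524,293,a0],[8,8,.2]))
im=cv2.imread("pics/top0.png");g=im.max(2)<60
m=cv2.morphologyEx(g.astype(np.uint8),cv2.MORPH_OPEN,np.ones((7,7)))
n,l,s,ce=cv2.connectedComponentsWithStats(m)
for i in range(1,n):
    if s[i,4]>60 and 420<ce[i][0]<520:
        R=cv2.minAreaRect(np.argwhere(l==i)[:,::-1].astype(np.float32));P=cv2.boxPoints(R)
        print(ce[i],R,np.array([atz("top",p,140)[:2] for p in P]).round(0).tolist())
E
```

```text
top 380 513
side 652 885
adaptor ('top',) [451.47 -10.06  -2.72] 0.07486200332641602
adaptor ('top',) [451.8  -10.38  -2.73] 0.07683461904525757
carton ('top',) [525.57 290.54  -0.11] 0.020388424396514893
carton ('top',) [526.89 288.98   1.71] 0.24582290649414062
adaptor ('top', 'side') [451.74  -9.87  -2.73] 0.2267512083053589
adaptor ('top', 'side') [451.34 -10.21  -2.74] 0.23259657621383667
carton ('top', 'side') [524.67 289.98  -0.11] 0.05552113056182861
carton ('top', 'side') [524.16 290.35   1.69] 0.45846450328826904
[489.8  121.66] ((489.8940124511719, 121.57088470458984), (58.77930450439453, 28.019336700439453), 64.35899353027344) [[827.0, -315.0], [856.0, -371.0], [736.0, -420.0], [707.0, -365.0]]
[483.24 231.11] ((480.4657897949219, 229.28485107421875), (22.491971969604492, 43.84425354003906), 13.570433616638184) [[505.0, -304.0], [595.0, -329.0], [585.0, -374.0], [495.0, -349.0]]
[482.7  329.68] ((482.0, 330.0), (34.0, 44.0), 90.0) [[373.0, -291.0], [375.0, -379.0], [309.0, -376.0], [307.0, -289.0]]
```

View pics/m.png

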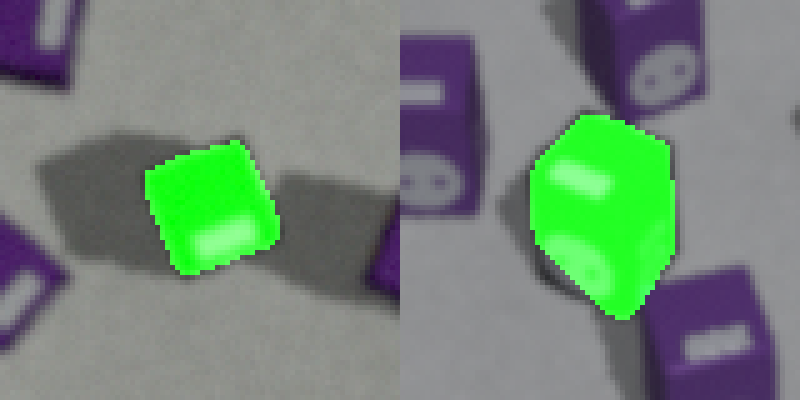

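```bash
python3 - <<'E'
from h import *
im=cv2.imread("pics/top0.png");g=im.max(2)<75
n,l=cv2.connectedComponents(g.astype(np.uint8));k=l[231,486];m=l==k
ys=np.where(m[:,480:].any(1))[0];print(ys.min(),ys.max())
P=[]
for r in range(ys.min()+5,ys.max()-4):
    row=im[r].max(1).astype(float);c=np.where(m[r])[0].max()
    f=c+(100-row[c])/(row[c+1]-row[c]+1e-6) if row[c+1]>100 else c+1
    P.append((f,r))
W=np.array([atz("top",p,146)[:2] for p in P],np.float32);print(W[::6].round())
v=cv2.fitLine(W,cv2.DIST_HUBER,0,.01,.01).ravel();print(v,np.degrees(np.arctan2(v[1],v[0])))
for _ in range(2):
  for c in("top","side"):
    imaging.capture(c);print([(r["score"],r["point"]) for r in spotter.pinpoint("webcam_lens",c)[:1]])
# triangulate
A=[];b=[]
for c in("top","side"):
    p=spotter.pinpoint("webcam_lens",c)[0]["point"];o,d=ray(c,p);d/=np.linalg.norm(d);Q=np.eye(3)-np.outer(d,d);A.append(Q);b.append(Q@o)
print(np.linalg.solve(sum(A),sum(b)))
cv2.imwrite("pics/w.png",np.hstack([cv2.resize(im[190:270,440:510],None,fx=5,fy=5,interpolation=3),cv2.resize(cv2.imread("pics/side0.png")[290:370,390:470],None,fx=5,fy=5,interpolation=3)]))
print(bot.get_obs()["time"])
E
```

```text
208 252
[[ 578. -372.]
 [ 566. -367.]
 [ 553. -365.]
 [ 540. -360.]
 [ 528. -358.]
 [ 515. -354.]]
[ 9.6232873e-01 -2.7188870e-01  5.4250842e+02 -3.6171750e+02] -15.776684
[(0.63, [474.9, 226.8])]
[]
[(0.88, [477.0, 227.4])]
[(0.97, [435.9, 315.6])]
[ 550.27213752 -336.18024747  125.1493449 ]
1.3
```

View pics/w.png

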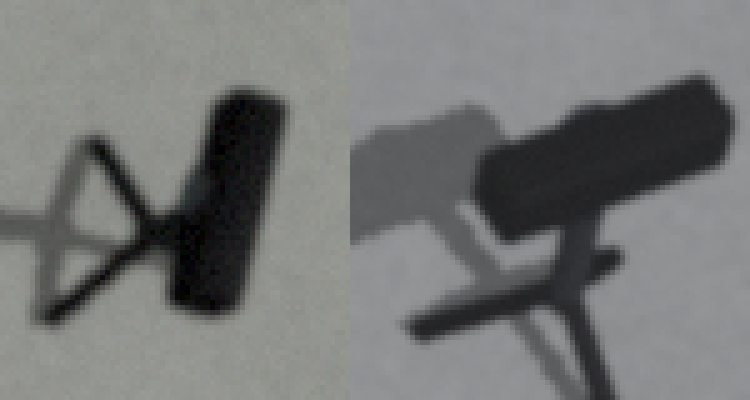

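```bash
cat > plan.py <<'E'
import sys,json
from h import *
# plan.py n x y z yaw_of_tool_y_deg(or 'k'): suggests n rows (eased), world target for TCP
def plan(n,x,y,z,yy,verbose=True):
    o=bot.get_obs();R=np.array(o["eef_rot"]);p=np.array(o["position"],float);y0=np.arctan2(R[1,1],R[0,1])
    dy=0 if yy is None else (np.radians(yy)-y0+np.pi)%(2*np.pi)-np.pi
    s=np.linspace(0,1,n+1);s=np.clip(.5*s+.5*(3*s**2-2*s**3),0,1) if n>2 else s
    a=y0;c=p.copy();out=[]
    for k in range(1,n+1):
        T=p+(np.array([x,y,z])-p)*s[k];d=T-c
        ex=np.array([-np.sin(a),np.cos(a),0]);ey=np.array([np.cos(a),np.sin(a),0])  # y yaw=a ; x=y×z, z=-k
        u=[round(float(d@ex)),round(float(d@ey)),round(float(-d[2]))]
        r=round(float(-(y0+dy*s[k]-a)),2);c=c+ex*u[0]+ey*u[1]-np.array([0,0,u[2]]);a-=r;out.append(u+[r])
    print(o["time"],"end",c.round(1),np.degrees(a).round(1),"R err",np.abs(ex@R[:,0]) if n==0 else "");print(out)
a=sys.argv;plan(int(a[1]),*map(float,a[2:5]),None if a[5]=='k' else float(a[5]))
E
python3 plan.py 16 451.5 -10 140 113.9
```

```text
1.3 end [451.6 -10.1 140.3] 113.6 R err 
[[-15, -13, 3, -0.03], [-19, -18, 5, -0.04], [-22, -22, 5, -0.05], [-23, -26, 6, -0.06], [-23, -30, 6, -0.06], [-23, -33, 7, -0.06], [-22, -36, 7, -0.07], [-20, -38, 7, -0.06], [-17, -39, 7, -0.07], [-14, -39, 7, -0.07], [-11, -39, 6, -0.06], [-8, -37, 7, -0.06], [-6, -34, 6, -0.05], [-3, -31, 5, -0.05], [-2, -26, 4, -0.04], [0, -20, 3, -0.03]]
```

```bash
python3 -m crank '[66,-15,-13,3,-0.03, 66,-19,-18,5,-0.04, 66,-22,-22,5,-0.05, 66,-23,-26,6,-0.06, 66,-23,-30,6,-0.06, 66,-23,-33,7,-0.06, 66,-22,-36,7,-0.07, 66,-20,-38,7,-0.06]' 40 && python3 -m crank '[66,-17,-39,7,-0.07, 66,-14,-39,7,-0.07, 66,-11,-39,6,-0.06, 66,-8,-37,7,-0.06, 66,-6,-34,6,-0.05, 66,-3,-31,5,-0.05, 66,-2,-26,4,-0.04, 66,0,-20,3,-0.03]' && python3 plan.py 8 451.5 -10 38 113.9
python3 - <<'E'
from h import *
for c in("top","side"):
    im=imaging.capture(c);p=proj(c,(451,-10,60)).astype(int);cv2.imwrite(f"pics/{c}2.png",im)
s=[cv2.resize(cv2.imread(f"pics/{c}2.png")[p[1]-50:p[1]+50,p[0]-40:p[0]+40],None,fx=5,fy=5,interpolation=3) for c in("top","side") for p in[proj(c,(451,-10,70)).astype(int)]]
cv2.imwrite("pics/c2.png",np.hstack(s));print(bot.get_obs()["q"])
E
```

```text
time: 2.3
position: [345.5, 241.3, 185.2]
eef_rot: [[-1.0, 0.015, 0.0], [0.015, 1.0, 0.0], [-0.0, 0.0, -1.0]]
ft_force: [1.1, 0.3, -0.2]
gripper_width: 65.8
gripper_force: 0.0
time: 3.3
position: [451.9, -11.2, 140.1]
eef_rot: [[-0.916, -0.401, 0.0], [-0.401, 0.916, -0.0], [-0.0, -0.0, -1.0]]
ft_force: [-0.1, -0.0, -0.0]
gripper_width: 65.7
gripper_force: 0.0
3.3 end [451.5 -10.3  38.1] 113.6 R err 
[[0, 0, 9, -0.0], [0, 0, 12, -0.0], [0, 0, 14, -0.0], [0, 1, 16, -0.0], [0, 0, 16, -0.0], [0, 0, 14, -0.0], [0, 0, 13, -0.0], [0, 0, 8, -0.0]]
[-2.50585430e-02 -1.62110303e-01 -2.42031679e-01  1.49140817e+00
 -2.09167507e-04 -4.35752568e-01]
```

View pics/c2.png

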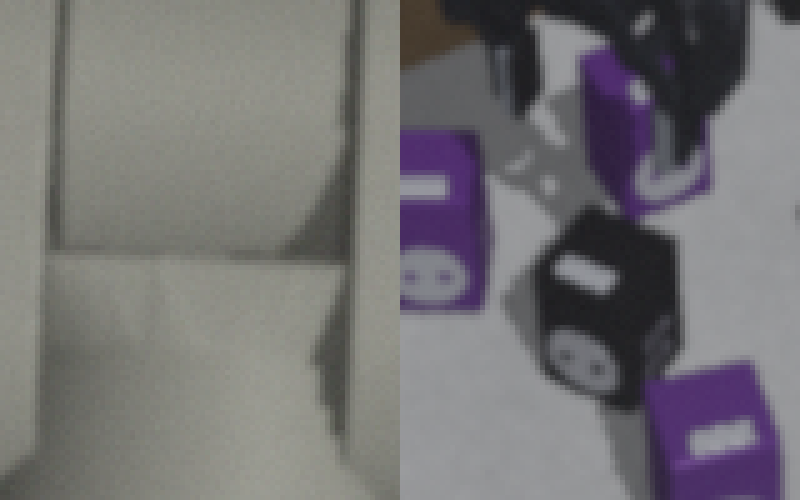

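The side view shows the open fingers above the black adaptor, lined up with its USB and plain sides. I descend next.

```bash
python3 -m crank '[66,0,0,9,0, 66,0,0,12,0, 66,0,0,14,0, 66,0,1,16,0, 66,0,0,16,0, 66,0,0,14,0, 66,0,0,13,0, 66,0,0,9,0]' && python3 -m crank '[40,0,0,0,0, 40,0,0,0,0, 40,0,0,0,0, 40,0,0,0,0, 40,0,0,0,0, 40,0,0,0,0, 40,0,0,0,0, 40,0,0,0,0]' 40
```

```text
time: 4.4
position: [451.1, -9.2, 36.4]
eef_rot: [[-0.916, -0.401, -0.0], [-0.401, 0.916, 0.0], [0.0, 0.0, -1.0]]
ft_force: [-0.4, 0.3, 0.8]
gripper_width: 65.9
gripper_force: 0.0
time: 5.4
position: [451.2, -9.2, 37.3]
eef_rot: [[-0.916, -0.401, 0.0], [-0.401, 0.916, -0.0], [-0.0, -0.0, -1.0]]
ft_force: [-0.4, 0.1, -2.1]
gripper_width: 47.6
gripper_force: 41.9
```

```bash
python3 -m crank '[40,0,0,-5,0, 40,0,0,-10,0, 40,0,0,-15,0, 40,0,0,-18,0, 40,0,0,-18,0, 40,0,0,-15,0, 40,0,0,-10,0, 40,0,0,-5,0]' && python3 plan.py 15 597 -171.5 129.5 164.2
```

```text
time: 6.4
position: [451.4, -9.2, 133.9]
eef_rot: [[-0.916, -0.401, 0.0], [-0.401, 0.916, -0.0], [-0.0, -0.0, -1.0]]
ft_force: [-0.5, 0.8, -2.6]
gripper_width: 47.0
gripper_force: 41.9
6.4 end [ 596.9 -171.3  129.9] 164.0 R err 
[[-3, -8, 0, -0.04], [-3, -11, 0, -0.04], [-3, -13, 1, -0.05], [-3, -15, 0, -0.07], [-2, -16, 0, -0.06], [-1, -17, 1, -0.07], [0, -18, 0, -0.07], [2, -18, 0, -0.08], [3, -18, 1, -0.07], [4, -17, 0, -0.07], [5, -16, 0, -0.07], [5, -14, 1, -0.06], [6, -12, 0, -0.05], [5, -10, 0, -0.05], [4, -7, 0, -0.03]]
```

```bash
python3 -m crank '[40,-3,-8,0,-0.04, 40,-3,-11,0,-0.04, 40,-3,-13,1,-0.05, 40,-3,-15,0,-0.07, 40,-2,-16,0,-0.06, 40,-1,-17,1,-0.07, 40,0,-18,0,-0.07, 40,2,-18,0,-0.08]' && python3 -m crank '[40,3,-18,1,-0.07, 40,4,-17,0,-0.07, 40,5,-16,0,-0.07, 40,5,-14,1,-0.06, 40,6,-12,0,-0.05, 40,5,-10,0,-0.05, 40,4,-7,0,-0.03, 40,0,0,0,0]'
python3 - <<'E'
from h import *
for c in("top","side"): cv2.imwrite(f"pics/{c}3.png",imaging.capture(c))
for c in("side",):
    print([(r["score"],np.round(r["point"])) for r in spotter.pinpoint("adaptor",c)], proj(c,(597,-171.5,92.5)),proj(c,(551,-335,130)))
cv2.imwrite("pics/c3.png",cv2.resize(cv2.imread("pics/side3.png")[170:370,270:480],None,fx=3,fy=3,interpolation=3));print(bot.get_obs()["q"])
E
```

```text
time: 7.4
position: [529.9, -97.4, 130.7]
eef_rot: [[-0.626, -0.78, -0.001], [-0.78, 0.626, 0.0], [0.001, 0.001, -1.0]]
ft_force: [0.1, 0.4, -2.6]
gripper_width: 47.7
gripper_force: 41.9
time: 8.4
position: [596.7, -171.5, 128.7]
eef_rot: [[-0.276, -0.961, -0.001], [-0.961, 0.276, 0.0], [-0.0, 0.001, -1.0]]
ft_force: [-0.2, 0.3, -2.5]
gripper_width: 47.4
gripper_force: 41.9
[(0.74, array([311., 312.])), (0.67, array([392., 265.])), (0.62, array([299., 244.])), (0.6, array([255., 264.]))] [389.97608433 263.29155831] [436.53886989 313.21278015]
[-2.79281573e-01  2.42025099e-01  1.54632105e-01  1.48372844e+00
  8.22617057e-05 -1.57097579e+00]
```

View pics/c3.png

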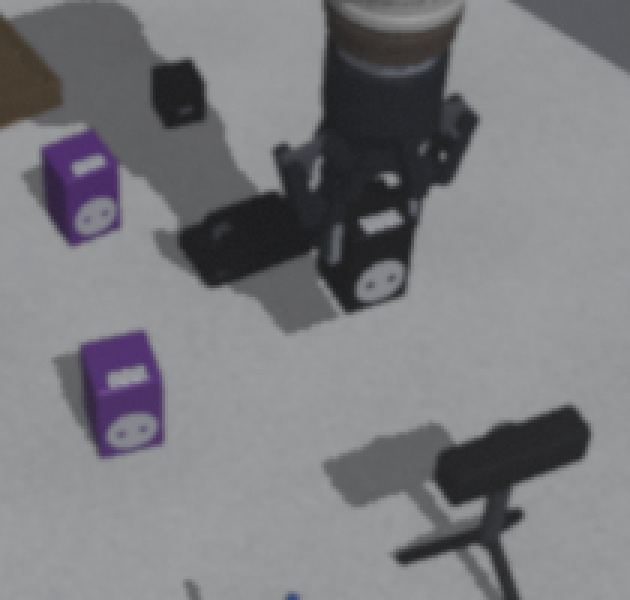

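The socket side faces the webcam squarely (adaptor at full-image px (392,265), lens at (436,314)). I hold, turn to the USB side, and hold again.

```bash
H='[40,0,0,0,0, 40,0,0,0,0, 40,0,0,0,0, 40,0,0,0,0, 40,0,0,0,0, 40,0,0,0,0, 40,0,0,0,0, 40,0,0,0,0]'; python3 -m crank '[40,0,0,0,0, 40,0,0,0,0, 40,0,0,0,0, 40,0,0,0,0, 40,0,0,0,0, 40,0,0,0,0, 40,0,0,0,0, 40,0,0,0,0]' && python3 -m crank '[40,0,0,0,0.04, 40,0,0,0,0.08, 40,0,0,0,0.11, 40,0,0,0,0.12, 40,0,0,0,0.12, 40,0,0,0,0.12, 40,0,0,0,0.12, 40,0,0,0,0.12]' && python3 -m crank '[40,0,0,0,0.12, 40,0,0,0,0.12, 40,0,0,0,0.12, 40,0,0,0,0.12, 40,0,0,0,0.12, 40,0,0,0,0.08, 40,0,0,0,0.06, 40,0,0,0,0]' && python3 -m crank '[40,0,0,0,0, 40,0,0,0,0, 40,0,0,0,0, 40,0,0,0,0, 40,0,0,0,0, 40,0,0,0,0, 40,0,0,0,0, 40,0,0,0,0]'
python3 - <<'E'
from h import *
cv2.imwrite("pics/side4.png",imaging.capture("side"))
cv2.imwrite("pics/c4.png",cv2.resize(cv2.imread("pics/side4.png")[190:340,330:460],None,fx=4,fy=4,interpolation=3))
E
```

```text
time: 9.55
position: [596.7, -171.3, 129.3]
eef_rot: [[-0.275, -0.961, 0.0], [-0.961, 0.275, -0.0], [0.0, -0.0, -1.0]]
ft_force: [0.5, -0.6, -1.8]
gripper_width: 47.6
gripper_force: 41.9
time: 10.55
position: [596.7, -171.3, 129.3]
eef_rot: [[-0.897, -0.442, -0.0], [-0.442, 0.897, -0.0], [0.0, 0.0, -1.0]]
ft_force: [0.3, 0.4, -2.4]
gripper_width: 47.6
gripper_force: 41.8
time: 11.55
position: [596.7, -171.3, 129.3]
eef_rot: [[-0.962, 0.274, 0.0], [0.274, 0.962, -0.0], [-0.0, -0.0, -1.0]]
ft_force: [-0.2, -1.1, -1.8]
gripper_width: 47.4
gripper_force: 41.8
time: 12.55
position: [596.7, -171.3, 129.3]
eef_rot: [[-0.962, 0.274, 0.0], [0.274, 0.962, 0.0], [-0.0, 0.0, -1.0]]
ft_force: [0.6, 0.1, -2.7]
gripper_width: 47.2
gripper_force: 41.8
```

View pics/c4.png

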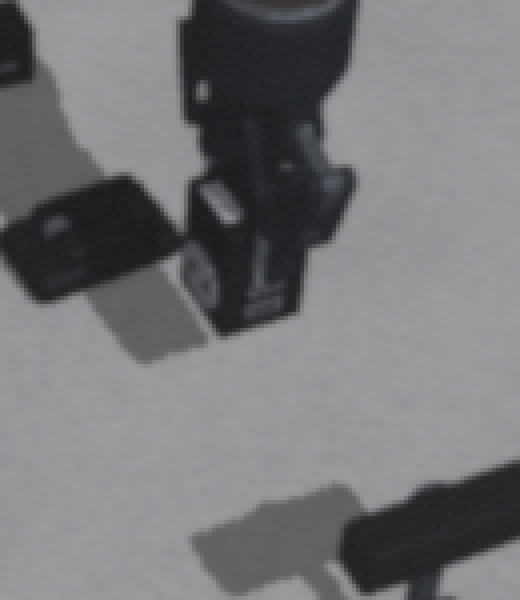

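The USB slots (crop about (265,300)) face the lens, and the socket is now on the left. I turn to the pin side and hold.

```bash
python3 -m crank '[40,0,0,0,0.04, 40,0,0,0,0.08, 40,0,0,0,0.11, 40,0,0,0,0.12, 40,0,0,0,0.12, 40,0,0,0,0.12, 40,0,0,0,0.12, 40,0,0,0,0.12]' && python3 -m crank '[40,0,0,0,0.12, 40,0,0,0,0.12, 40,0,0,0,0.12, 40,0,0,0,0.12, 40,0,0,0,0.12, 40,0,0,0,0.08, 40,0,0,0,0.06, 40,0,0,0,0]' && python3 -m crank '[40,0,0,0,0, 40,0,0,0,0, 40,0,0,0,0, 40,0,0,0,0, 40,0,0,0,0, 40,0,0,0,0, 40,0,0,0,0, 40,0,0,0,0]'
python3 - <<'E'
from h import *
cv2.imwrite("pics/side5.png",imaging.capture("side"))
cv2.imwrite("pics/c5.png",cv2.resize(cv2.imread("pics/side5.png")[190:340,330:460],None,fx=4,fy=4,interpolation=3))
print(bot.get_obs()["q"])
E
python3 plan.py 24 525 290 150 84
```

```text
time: 13.6
position: [596.7, -171.3, 129.3]
eef_rot: [[-0.443, 0.896, -0.0], [0.896, 0.443, 0.0], [0.0, 0.0, -1.0]]
ft_force: [-0.6, -0.4, -2.1]
gripper_width: 47.6
gripper_force: 41.8
time: 14.6
position: [596.7, -171.3, 129.3]
eef_rot: [[0.273, 0.962, 0.0], [0.962, -0.273, -0.0], [-0.0, 0.0, -1.0]]
ft_force: [-0.6, -0.2, -1.3]
gripper_width: 47.9
gripper_force: 41.8
time: 15.6
position: [596.7, -171.3, 129.3]
eef_rot: [[0.273, 0.962, 0.0], [0.962, -0.273, -0.0], [-0.0, 0.0, -1.0]]
ft_force: [0.4, 0.1, -1.7]
gripper_width: 47.6
gripper_force: 41.8
[-2.79555762e-01  2.42432639e-01  1.55150290e-01  1.48356919e+00
  1.63679086e-05  1.56823764e+00]
15.65 end [524.7 290.2 150.3] 83.8 R err 
[[10, -5, 0, -0.04], [12, -5, -1, -0.05], [14, -5, -1, -0.06], [17, -4, 0, -0.06], [18, -4, -1, -0.07], [20, -3, -1, -0.07], [21, -2, -1, -0.08], [22, 0, -1, -0.09], [23, 2, -1, -0.08], [23, 4, -1, -0.09], [24, 6, -1, -0.09], [23, 8, -1, -0.09], [22, 11, -1, -0.09], [20, 12, -2, -0.09], [20, 13, -1, -0.09], [17, 15, -1, -0.09], [16, 16, -1, -0.08], [13, 17, -1, -0.08], [12, 16, 0, -0.07], [9, 16, -1, -0.07], [8, 15, -1, -0.07], [6, 14, -1, -0.05], [4, 12, 0, -0.05], [4, 11, -1, -0.04]]
```

View pics/c5.png

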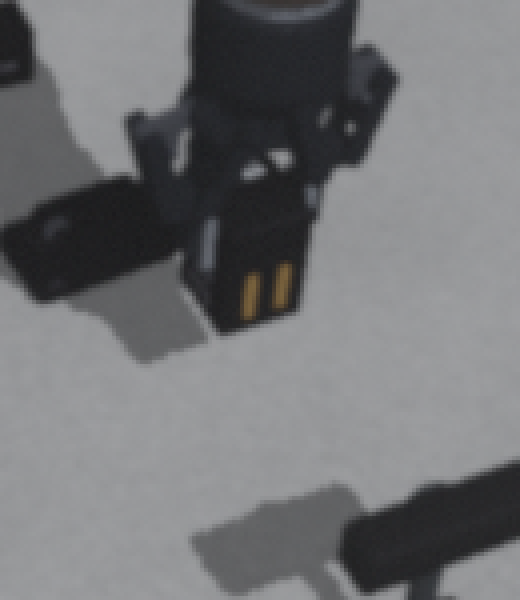

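The brass pins (crop (265,290)) face the lens. I carry it to the carton; the underside stays above 92 mm and clears the 75 mm blocks.

```bash
python3 -m crank '[40,10,-5,0,-0.04, 40,12,-5,-1,-0.05, 40,14,-5,-1,-0.06, 40,17,-4,0,-0.06, 40,18,-4,-1,-0.07, 40,20,-3,-1,-0.07, 40,21,-2,-1,-0.08, 40,22,0,-1,-0.09]' && python3 -m crank '[40,23,2,-1,-0.08, 40,23,4,-1,-0.09, 40,24,6,-1,-0.09, 40,23,8,-1,-0.09, 40,22,11,-1,-0.09, 40,20,12,-2,-0.09, 40,20,13,-1,-0.09, 40,17,15,-1,-0.09]' && python3 -m crank '[40,16,16,-1,-0.08, 40,13,17,-1,-0.08, 40,12,16,0,-0.07, 40,9,16,-1,-0.07, 40,8,15,-1,-0.07, 40,6,14,-1,-0.05, 40,4,12,0,-0.05, 40,4,11,-1,-0.04]' && python3 -m crank '[40,0,0,10,0, 40,0,0,15,0, 40,0,0,18,0, 40,0,0,18,0, 40,0,0,15,0, 40,0,0,10,0, 40,0,0,6,0, 40,0,0,2,0]'
```

```text
time: 16.65
position: [575.4, -33.1, 135.4]
eef_rot: [[-0.246, 0.969, 0.0], [0.969, 0.246, 0.0], [0.0, 0.0, -1.0]]
ft_force: [0.3, -0.6, -1.9]
gripper_width: 47.8
gripper_force: 41.9
time: 17.65
position: [545.4, 154.6, 144.5]
eef_rot: [[-0.819, 0.574, 0.0], [0.574, 0.819, 0.0], [-0.0, 0.0, -1.0]]
ft_force: [0.5, -0.1, -2.0]
gripper_width: 47.4
gripper_force: 41.9
time: 18.65
position: [524.5, 290.9, 150.2]
eef_rot: [[-0.994, 0.105, -0.0], [0.105, 0.994, -0.0], [0.0, -0.0, -1.0]]
ft_force: [0.1, -0.4, -2.9]
gripper_width: 47.1
gripper_force: 41.9
time: 19.65
position: [524.8, 290.2, 56.2]
eef_rot: [[-0.994, 0.108, 0.0], [0.108, 0.994, 0.0], [-0.0, 0.0, -1.0]]
ft_force: [-0.6, 0.4, -1.4]
gripper_width: 47.7
gripper_force: 42.0
```

```bash
python3 -m crank '[40,0,0,3,0, 40,0,0,3,0, 40,0,0,3,0, 40,0,0,2,0, 40,0,0,1,0, 40,0,0,1,0, 40,0,0,1,0, 40,0,0,0,0]'
```

```text
time: 20.65
position: [524.7, 290.2, 42.2]
eef_rot: [[-0.994, 0.108, -0.0], [0.108, 0.994, -0.0], [0.0, -0.0, -1.0]]
ft_force: [-0.4, 0.3, -2.0]
gripper_width: 47.7
gripper_force: 42.0
```

```bash
python3 -m crank '[40,0,0,0.5,0, 40,0,0,0,0, 40,0,0,0.5,0, 40,0,0,0,0, 40,0,0,0.5,0, 40,0,0,0,0, 40,0,0,0,0, 40,0,0,0,0]'
```

```text
time: 21.65
position: [524.8, 290.2, 41.0]
eef_rot: [[-0.994, 0.108, 0.0], [0.108, 0.994, 0.0], [-0.0, 0.0, -1.0]]
ft_force: [-0.5, -0.9, 1.5]
gripper_width: 47.4
gripper_force: 42.3
```

The force changed from -2 to +1.5 N, so it stands on the floor. I release and retreat.

```bash
python3 -m crank '[52,0,0,0,0, 56,0,0,0,0, 60,0,0,0,0, 66,0,0,0,0, 70,0,0,0,0, 70,0,0,0,0, 70,0,0,0,0, 70,0,0,0,0]' && python3 -m crank '[70,0,0,-5,0, 70,0,0,-12,0, 70,0,0,-20,0, 70,0,0,-25,0, 70,0,0,-25,0, 70,0,0,-20,0, 70,0,0,-10,0, 70,0,0,0,0]'
python3 - <<'E'
from h import *
im=imaging.capture("side");cv2.imwrite("pics/c6.png",cv2.resize(im[130:280,180:330],None,fx=4,fy=4,interpolation=3))
print([(r["score"],np.round(r["point"]),atz("side",r["point"],4)) for r in spotter.pinpoint("adaptor","side")])
E
```

```text
time: 22.65
position: [524.7, 290.2, 40.8]
eef_rot: [[-0.994, 0.108, -0.0], [0.108, 0.994, -0.0], [0.0, -0.0, -1.0]]
ft_force: [-0.7, -0.0, -0.1]
gripper_width: 70.2
gripper_force: 0.0
time: 23.65
position: [525.0, 290.4, 158.6]
eef_rot: [[-0.994, 0.108, 0.001], [0.108, 0.994, 0.001], [-0.001, 0.001, -1.0]]
ft_force: [0.5, 0.9, -1.3]
gripper_width: 70.1
gripper_force: 0.0
[(0.95, array([313., 310.]), array([ 437.18033747, -111.4589804 ,    4.        ])), (0.94, array([254., 263.]), array([411.37545057,  83.24870109,   4.        ])), (0.62, array([248., 200.]), array([523.82988122, 287.98506257,   4.        ])), (0.56, array([299., 243.]), array([533.1446521,  68.9781584,   4.       ]))]
```

View pics/c6.png

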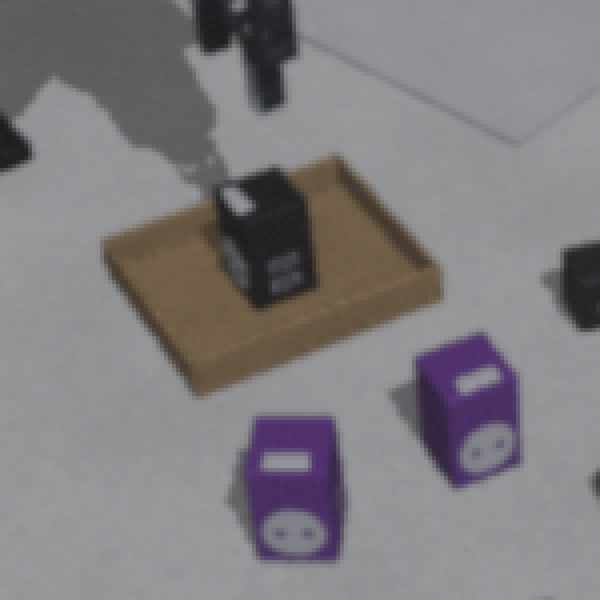

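The adaptor stands upright in the middle of the carton (crop (265,240)), and the gripper is clear above it.

```bash
python3 -c "
from cell import bot
print(bot.sign_off())"
```

```text
the job is handed in; nothing more can be done
None
```

The adaptor was shown to the webcam socket side, then USB side, then pin side, about 17 cm from the lens and still for a second at each. It now stands upright and released near the middle of the carton, and the job was handed in at about 24 s; sign-off returned no verdict.

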